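# Close the jig's swing bar and lock it with its hinge pin

### The arm

A 6-joint arm with a two-finger parallel gripper is mounted at the origin on a cart in front of the work surface, level with it; the furniture and walls round the work are solid. World frame = base frame: x ahead of the robot, y to its left, z up, the work surface at z = 0. Lengths are in m, angles in rad, forces in N, time in s.
With the tool pointing down it reaches from about 0.35 to 0.8 m from the base axis. Payload 7.3 kg.
Tool frame: the origin (TCP) lies between the finger pads; the fingertips stand 25 mm ahead of it and the grasp point (between the pads) lies 6 mm ahead of it (r.tip_extent is the distance from the TCP to the fingertips, in m); z points along the fingers, y is the direction in which the jaws open and shut (so a half turn about z gives the same grasp; the last joint's range is limited). The gripper opens to 85 mm and grips with 20 to 120 N. Pads are 22 mm wide; open, the fingers measure 114 mm over their backs; the gripper's body (76 mm by 85 mm) begins 54 mm behind the grasp point. The pads swing forward as they close: fully open they stand 13 mm farther back than shut.
Start: joints at [-1.323, 0.342, 1.524, -0, 1.275, -0.146], TCP at [0.201, -0.485, 0.256] pointing down, gripper open.
Joint ranges: [-2.53, 2.53], [-0.77, 2.02], [0.04, 2.7], [-1, 4.14], [0.28, 2.66], [-3.11, 3.11]. Speed limits (rad/s): [2.57, 2.57, 3.14, 3.14, 3.14, 3.14].

### API

Orientations are given as a unit quaternion [x, y, z, w].
In Python, from workcell import r, command_gripper, optics gives the robot as it stands. The module is installed in compiled form; this text tells all that it offers. Calls block until the motion is done:
- r.reach(position, orientation): joint-space move of the TCP to a pose.
- r.move_straight(position, orientation=None, speed=0.15, max_force=None): straight line of the TCP; orientation=None keeps the orientation; speed is the mean speed in m/s. With max_force (N) it stops when the force on the tool has changed by that much, and returns True; else False.
- r.movej(angles): joint-space move.
- command_gripper(opening, force=None): finger opening in m; force is the grip in N (None keeps the last); returns when the fingers have stopped.
- r.hold(seconds).
- r.solve_ik(position, orientation): joint angles nearest the present ones, or None.
- r.read_state(): the state.
- optics.get_image(name): name is "scene" or "top" or "wrist"; returns (picture, depth): 480x640x3 uint8, red, green, blue; 480x640 float32, m along the optical axis (not along the pixel's ray), 0 where there is no reading.
- optics.camera_model(name): a dict with "K" (3x3 intrinsics, pixels), "R" (3x3) and "t" (3): a world point X has camera coordinates R X + t; the wrist camera has in their place "tool_from_camera" (4x4, takes a point from camera to tool coordinates, whose origin is the TCP and whose axes are the flange's). Camera axes: x right, y down, z forward; pixel columns grow to the right and rows downward; lengths in m; the calibration is good to about 2 mm. A picture is of the moment at which its call begins: read the wrist's pose just before it. camera_model takes no time and is no camera call.
A pose or a line that the arm cannot do raises r.PlanningError and nothing moves.
- r.finish_job(): hands the job in, once; it reports no verdict.
The state is a dict: "time_s": time; "joint_positions": joint angles; "dq": joint speeds; "tau": joint torques, N m; "eef_pos": TCP position; "eef_rot": TCP orientation; "contact_force": force on the tool from outside, world axes, zero at the start; "torque": the same for the moment, N m; "grip_width": finger opening in m.
Only numpy, scipy, OpenCV 4.12 (cv2) and the standard library are available. Lean on these libraries where they do the work, as an engineer would, in place of code of your own. Each camera call takes 0.05 s, during which the arm holds its last target.

### The job

Swing the metal bar of the drilling jig shut across the wooden block, so that the eye at its end lies in the fork with the holes in line. Then take the thick pin from the pin rack and thread it down through fork, eye and fork until its collar rests on the fork, and let go. Leave the thin pin in the rack and the block in its place in the jig.

Things in the scene. Friction and masses are not known exactly. Their poses are not given: they have to be found in the camera images.
- jig: Drilling jig, fixed to the bench: plywood board 130 (x) x 225 (y) x 18 mm high, origin at the centre of its underside, z up, -x side facing roughly to the robot. A fence and two side stops (tops 48 and 42 mm above the bench) hold a wooden block; a steel fork stands near the +y end, the bar's pivot near the -y end.
- fork_hole (a point): Centre of the hole's mouth on the steel fork's top face, 62 mm above the bench; axes as the jig's. Upper lug 54 to 62 mm, lower lug 18 to 36 mm above the bench, each 44 (x) x 40 (y) mm with a vertical 14 mm hole right through; the slot between takes the bar's eye. The holes are 44 mm deep in all, 4 mm more than the pin needs. A web closes the slot 18 mm to the +y side.
- bar_pivot (a point): Point on the vertical axis about which the bar swings, at the height of the bar's upper face (51 mm above the bench).
- bar (a joint): Angle of the swing bar: 0 when its eye is exactly in line with the fork's holes (bar along the jig's y axis), growing to 1.3 as it opens toward the jig's -x side. It can be pushed past 0 to a stop at -0.02 (3.4 mm past at the eye). It swings very easily, has no spring and stays where it is left.
- bar_knob (a point): Centre of the black upright knob by which the bar is swung, 85 mm from the pivot axis: round, 16 to 20 mm thick, 50 mm tall, from 51 to 101 mm above the bench; this point is 81 mm above the bench. The bar is aluminium, 22 mm wide, 12 mm thick, 39 to 51 mm above the bench.
- bar_eye (a point): Centre of the eye at the free end of the bar (28 x 32 mm, 12 mm thick, 14 mm vertical through hole), on its upper face, 170 mm from the pivot axis.
- rack: Pin rack, fixed: wooden block 50 (x) x 120 (y) x 50 mm high, origin at the centre of its underside. Two 14 mm holes, 44 mm deep, at y = +30 and -30 mm of its frame, one pin in each; which pin is in which hole varies.
- thick_pin_grip (a point): Centre of the upright thick steel pin's grip, grasped from above. Grip round, 18 mm thick, 30 mm tall, its top 12 mm above this point; 18 mm below it begins the collar, 24 mm wide, 4 mm thick. Shank 12 mm thick, 40 mm long, the last 9 mm tapering to 5 mm: it finds its hole and draws the easy bar into line. About 90 g. In the rack the collar rests on the rack's top.
- thick_pin_flange (a point): Centre of the underside of the thick pin's collar, 22 mm below thick_pin_grip along the pin; the tip is 40 mm further down.
- thin_pin_grip (a point): The same point on the other, thin pin (grip 10 mm thick, shank 8 mm, collar 20 mm), which is not used.
- block_center (a point): Centre of the wooden block that lies in the jig, 30 x 60 x 30 mm, between the side stops, in front of the fence.
Things that resemble listed ones, but are neither listed nor needed, are in the scene too. Leave any black, blue or purple look-alike of the part that bears thick_pin_grip alone.

How it is judged:
On the way, in this order (a step that is already met when the one before it is completed fails the run):
1. the bar is swung shut, its eye in the fork (value of joint bar below 0.05 rad), for 0.2 s.
2. the thick pin is threaded through fork and eye, its collar on the fork (horizontal distance between thick_pin_flange and fork_hole below 0.005 m and z of thick_pin_flange in the frame of fork_hole between -0.003 and 0.003 m and angle between thick_pin_flange's own z axis and vertical below 0.12 rad and value of joint bar below 0.02 rad), for 0.2 s.
At the end, for the whole second after the job is handed in: The thick pin stands upright (within 0.12 rad) in the fork and eye, its collar within 3 mm of the fork's top and 5 mm of the hole's centre; the bar is shut (-0.017 to 0.02 rad); the thin pin is within 25 mm and the block within 20 mm of where it started (all of step 2 and value of joint bar above -0.017 rad and distance of thin_pin_grip from where it was at the start of the episode below 0.025 m and distance of block_center from where it was at the start of the episode below 0.02 m); the robot touches nothing.
It fails at once if the thin pin is taken from its hole (moved more than 25 mm) (distance of thin_pin_grip from where it was at the start of the episode above 0.025 m).
It fails at once if the block is pushed out of its place (moved more than 20 mm) (distance of block_center from where it was at the start of the episode above 0.02 m).
It also fails if it takes over 53 s, if anything falls off the work surface, if the arm or the gripper's body presses on something with over 40 N, if the wrist force passes 120 N, or if a joint passes its speed limit or range.

## Working session

There is one attempt and no reset: what is moved stays moved. The work goes in short steps, each a Python script; the robot and the scene stay as the last script left them, time stands still between calls to the robot, and variables do not carry over. Pictures are saved under pics/ and viewed, and the job is handed in when it is done.

```bash
mkdir -p pics; python3 - <<'E'
from workcell import r, command_gripper, optics
import cv2, numpy as np
for n in ("scene","top"):
    p,d=optics.get_image(n); cv2.imwrite(f"pics/{n}0.png",p[:,:,::-1]); np.save(f"pics/{n}0.npy",d)
    m=optics.camera_model(n); print(n,m["K"].tolist(),np.round(m["R"],4).tolist(),np.round(m["t"],4).tolist())
print(optics.camera_model("wrist")); print(r.read_state())
E
```

```text
scene [[564.6366559448845, 0.0, 326.02475545898824], [0.0, 564.6366559448845, 247.68478935322668], [0.0, 0.0, 1.0]] [[0.612, -0.7905, 0.0224], [-0.387, -0.3241, -0.8633], [0.6897, 0.5196, -0.5043]] [-0.2336, 0.2733, 0.6304]
top [[436.7116067913384, 0.0, 317.07080068349705], [0.0, 436.7116067913384, 243.9486173538186], [0.0, 0.0, 1.0]] [[0.0204, -0.9997, 0.0111], [-0.9957, -0.0213, -0.0897], [0.0899, -0.0092, -0.9959]] [0.061, 0.5015, 0.897]
{'K': array([[415.31982829,   0.        , 326.62478355],
       [  0.        , 415.31982829, 235.53230966],
       [  0.        ,   0.        ,   1.        ]]), 'tool_from_camera': array([[-4.69408125e-04, -9.63101776e-01, -2.69137043e-01,
         6.85663876e-02],
       [ 9.99999869e-01, -5.06685756e-04,  6.90424780e-05,
        -3.31149644e-04],
       [-2.02862839e-04, -2.69136975e-01,  9.63101888e-01,
        -1.16934740e-01],
       [ 0.00000000e+00,  0.00000000e+00,  0.00000000e+00,
         1.00000000e+00]])}
{'time_s': 0.1, 'joint_positions': array([-1.32299814e+00,  3.42665419e-01,  1.52492739e+00, -9.67781347e-06,
        1.27541162e+00, -1.45995162e-01]), 'dq': array([-1.24072467e-03,  4.55119202e-05, -2.23355669e-03, -1.68602687e-03,
       -5.36316363e-04, -4.16170822e-04]), 'tau': array([ 2.30976853e-03, -4.34446800e+01, -2.46490717e+01, -8.75856290e-05,
        4.69682695e-03,  3.40466295e-07]), 'eef_pos': array([ 0.20137831, -0.48448585,  0.25568696]), 'eef_rot': array([ 9.80677872e-01,  1.95628251e-01, -4.05375628e-05, -7.04737541e-04]), 'contact_force': array([-0.04092987, -0.3290128 , -0.34430296]), 'torque': array([-0.02343391,  0.07215461,  0.03473931]), 'grip_width': 0.08492032580489553}
```

View pics/scene0.png

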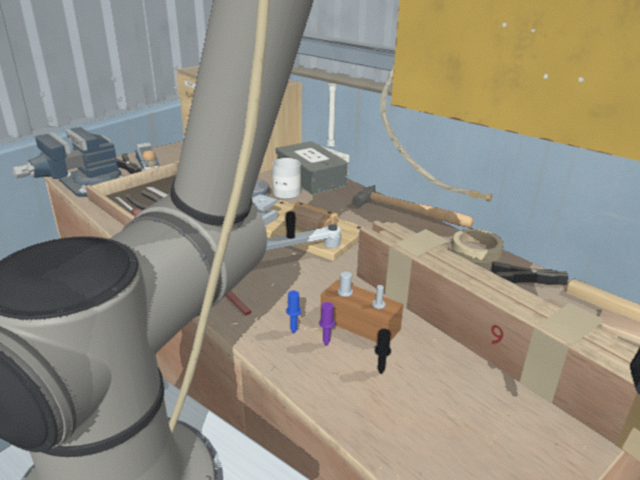

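View pics/top0.png

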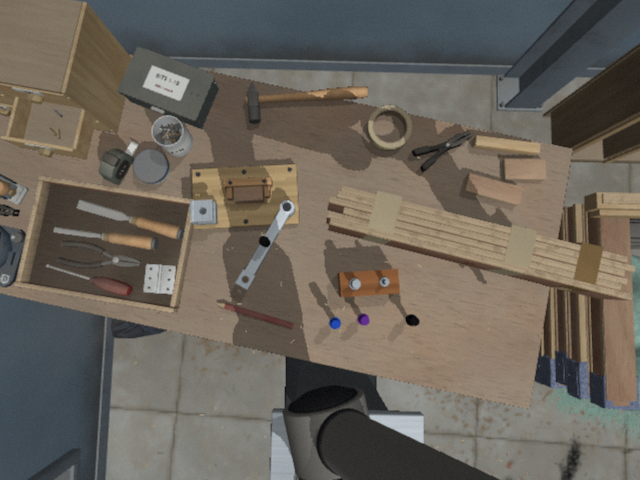

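The top view shows the fork at (203,211), the pivot at (288,207), the knob at (264,241) and the open eye at (243,282). The rack holds the steel pins at (355,283) and (384,282). The blue (335,323), purple (363,320) and black (412,320) look-alikes stand on the bench. I'll enlarge both areas.

```bash
cat > h.py <<'E'
import numpy as np
from workcell import r, command_gripper, optics
def px2w(n,u,v,z):
    m=optics.camera_model(n); d=m["R"].T@np.linalg.inv(m["K"])@[u,v,1]; c=-m["R"].T@m["t"]
    return c+d*(z-c[2])/d[2]
def w2px(n,X):
    m=optics.camera_model(n); p=m["K"]@(m["R"]@np.array(X)+m["t"]); return p[:2]/p[2]
def wpx(pose,u,v,z):
    from scipy.spatial.transform import Rotation as R
    m=optics.camera_model("wrist"); T=np.eye(4); T[:3,:3]=R.from_quat(pose[1]).as_matrix(); T[:3,3]=pose[0]
    T=T@m["tool_from_camera"]; d=T[:3,:3]@np.linalg.inv(m["K"])@[u,v,1]; c=T[:3,3]
    return c+d*(z-c[2])/d[2]
def down(a):  # tool down, jaw (tool y) direction at world angle a
    from scipy.spatial.transform import Rotation as R
    y=np.array([np.cos(a),np.sin(a),0]); z=np.array([0,0,-1.]); x=np.cross(y,z)
    return R.from_matrix(np.c_[x,y,z]).as_quat()
E
python3 - <<'E'
import cv2
from h import *
a=cv2.imread("pics/top0.png")
cv2.imwrite("pics/c1.png",cv2.resize(a[155:305,180:320],None,fx=4,fy=4,interpolation=2)[:600])
cv2.imwrite("pics/c2.png",cv2.resize(a[255:335,315:435],None,fx=6,fy=6,interpolation=2))
d=np.load("pics/top0.npy")
for n,u,v,z in [("fork",203,211,.062),("pivot",288,207,.051),("knob",264,241,.101),("eye",243,282,.051),("thick",355,283,.084),("thin",384,282,.084),("blue",335,323,.08),("blk",412,320,.08)]:
    print(n,px2w("top",u,v,z).round(4),px2w("top",u,v,0).round(3),d[v,u])
E
```

```text
fork [0.5584 0.3037 0.062 ] [0.568 0.32  0.   ] 0.91229033
pivot [0.5724 0.1329 0.051 ] [0.581 0.136 0.   ] 0.89265555
knob [0.4965 0.1743 0.101 ] [0.506 0.186 0.   ] 0.8427337
eye [0.4172 0.2197 0.051 ] [0.417 0.228 0.   ] 0.880958
thick [ 0.4197 -0.0034  0.084 ] [ 0.42  -0.012  0.   ] 0.85514694
thin [ 0.4228 -0.06    0.084 ] [ 0.423 -0.074  0.   ] 0.8616511
blue [0.3416 0.034  0.08  ] [0.335 0.03  0.   ] 0.8548765
blk [ 0.3503 -0.1158  0.08  ] [ 0.344 -0.134  0.   ] 0.8563889
```

View pics/c1.png

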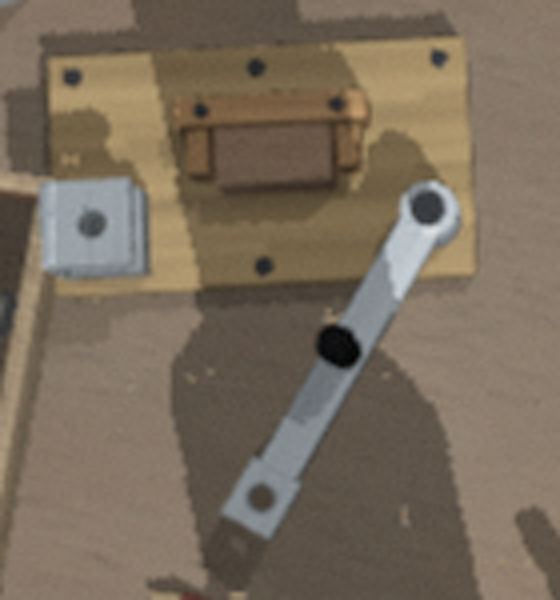

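View pics/c2.png

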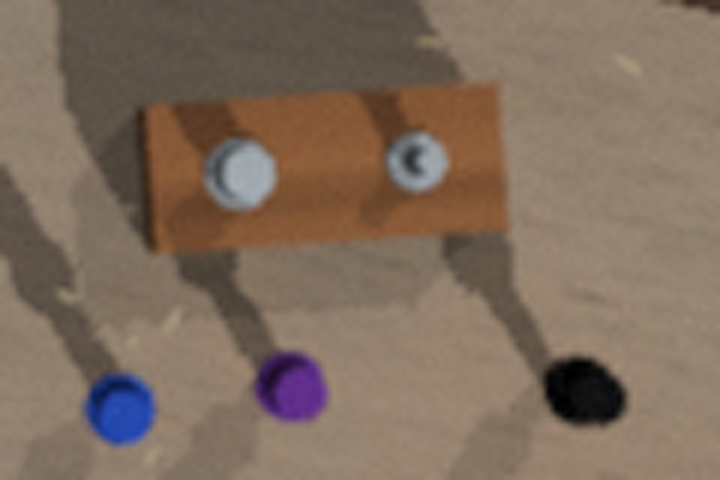

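Thick steel pin: the left one in the rack. Its grip is about 9 px wide (18 mm), while the right one is about 5 px (10 mm). Next I'll take wrist close-ups of the rack and the jig to refine the positions.

```bash
python3 - <<'E'
from h import *
import cv2, pickle
out={}
for n,p in (("rack",[.42,.02,.22]),("jig",[.5,.25,.28])):
    r.reach(p,down(0)); r.hold(.2)
    s=r.read_state(); im,d=optics.get_image("wrist")
    cv2.imwrite(f"pics/w_{n}.png",im[:,:,::-1]); out[n]=(s["eef_pos"],s["eef_rot"]); np.save(f"pics/w_{n}.npy",d)
    print(n,s["time_s"],s["eef_pos"],s["joint_positions"].round(2))
pickle.dump(out,open("poses.pkl","wb"))
E
```

```text
rack 2.2917 [0.42012904 0.01945381 0.21996972] [-0.14  0.19  1.85 -0.    1.11 -0.14]
jig 3.525 [0.5001063  0.24862841 0.27993623] [ 0.32  0.39  1.39 -0.    1.37  0.33]
```

View pics/w_rack.png

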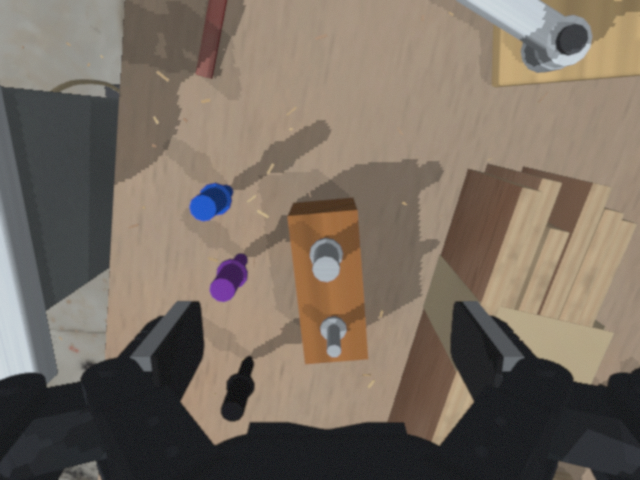

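View pics/w_jig.png

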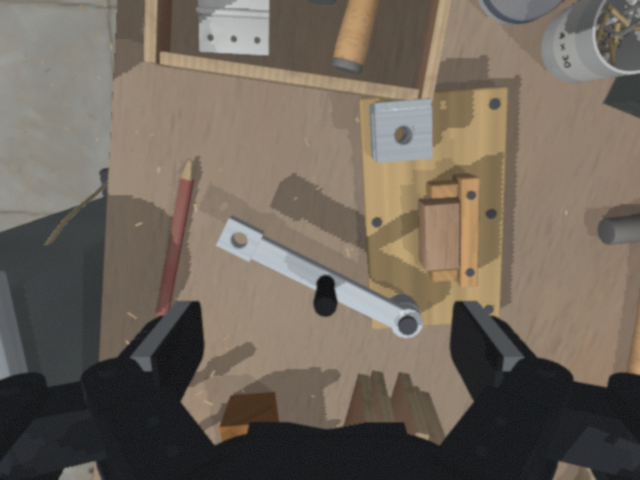

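The rack view has the thick pin's top at about (326,268) and the thin pin's at (334,350). In the jig view, the fork hole is at (403,134), the eye hole at (239,240), the knob top at (324,305) and the pivot cap at (407,325). I'll enlarge these for exact centres.

```bash
python3 - <<'E'
import cv2, numpy as np
a=cv2.imread("pics/w_jig.png"); b=cv2.imread("pics/w_rack.png")
f=lambda im,u,v: cv2.resize(im[v-33:v+33,u-44:u+44],None,fx=4.5,fy=4.5,interpolation=2)
q=[f(a,403,134),f(a,239,240),f(a,324,300),f(b,326,260)]
m=np.vstack([np.hstack(q[:2]),np.hstack(q[2:])]); cv2.imwrite("pics/q.png",m); print(m.shape)
E
```

```text
(594, 792, 3)
```

View pics/q.png

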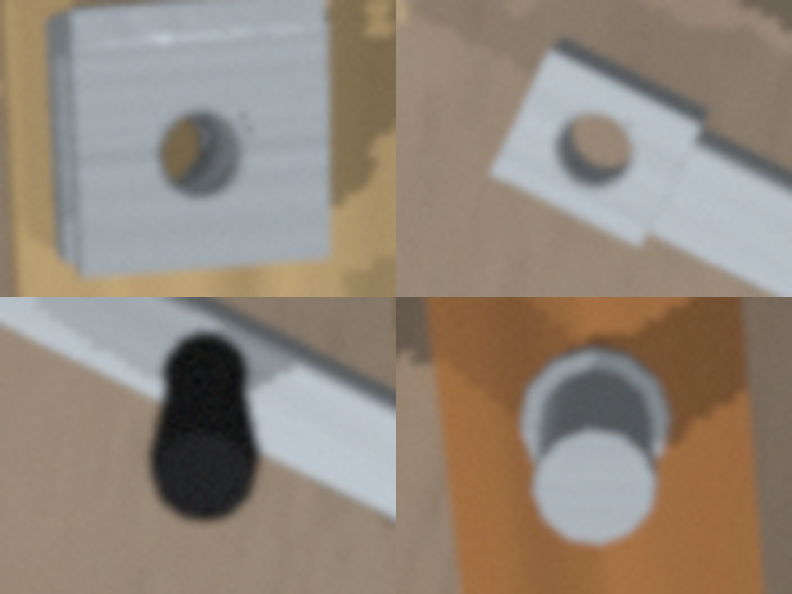

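```bash
python3 - <<'E'
from h import *
import pickle
P=pickle.load(open("poses.pkl","rb")); J=P["jig"]; K=P["rack"]
g=lambda n,p,u,v,z: (print(n,wpx(p,u,v,z).round(4)),wpx(p,u,v,z))[1]
fork=g("fork",J,403.4,135,.062); eye=g("eye",J,239.2,240.1,.051); knob=g("knob",J,325.3,306.8,.101)
g("pincap",K,326,269.4,.084); g("pincollar",K,326.2,253.9,.054); g("thin",K,334,352,.084)
for z in (.051,.055,.06,.065): g("pivcap%g"%z,J,407.5,325,z)
for n,u,v,z in [("fork",202.75,210.75,.062),("eye",245.5,279.2,.051),("knob",264,241,.101),("thick",356.2,283.8,.084)]: print("top",n,px2w("top",u,v,z).round(4))
d=np.load("pics/w_jig.npy")
for u,v in ((403,115),(407,325),(325,307),(240,252)): print(u,v,d[v,u])
print(np.linalg.norm((eye-knob)[:2]))
# pivot by circles: 170 from fork, 170 from eye, 85 from knob
from scipy.optimize import least_squares
s=least_squares(lambda p:[np.hypot(*(p-fork[:2]))-.17,np.hypot(*(p-eye[:2]))-.17,np.hypot(*(p-knob[:2]))-.085],[.57,.135])
print("pivot",s.x,s.fun)
v=fork[:2]-s.x; print("jig yaw",np.arctan2(-v[0],v[1])); e=eye[:2]-s.x; print("bar ang",np.arctan2(-e[0],e[1])-np.arctan2(-v[0],v[1]))
E
```

```text
fork [0.5606 0.3053 0.062 ]
eye [0.4243 0.2165 0.051 ]
knob [0.4991 0.177  0.101 ]
pincap [ 0.4199 -0.0054  0.084 ]
pincollar [ 0.42   -0.0047  0.054 ]
thin [ 0.4253 -0.0656  0.084 ]
pivcap0.051 [0.5744 0.1348 0.051 ]
pivcap0.055 [0.5735 0.1369 0.055 ]
pivcap0.06 [0.5725 0.1396 0.06  ]
pivcap0.065 [0.5714 0.1422 0.065 ]
top fork [0.5589 0.3042 0.062 ]
top eye [0.4229 0.2148 0.051 ]
top knob [0.4965 0.1743 0.101 ]
top thick [ 0.4182 -0.0058  0.084 ]
403 115 0.3220145
407 325 0.3756515
325 307 0.3224831
240 252 0.3640755
0.08456511246272416
pivot [0.57367793 0.13576691] [-2.30456581e-06 -2.20090116e-04  2.21347652e-04]
jig yaw 0.07699380288620186
bar ang 0.9979875803738518
```

All the measurements agree to under 1 mm: the pivot is at (0.5737, 0.1358), the jig yaw is 0.077 and the bar angle is 1.0. Now I'll swing the bar by its knob.

```bash
cat >> h.py <<'E'
PIV=np.array([.57368,.13577]); YAW=.077
def kn(t,rad=.085):
    a=np.pi/2+YAW+t; return PIV+rad*np.array([np.cos(a),np.sin(a)])
E
python3 - <<'E'
from h import *
import cv2,pickle
t0=.998
command_gripper(.05,25)
r.reach([*kn(t0),.17],down(YAW+t0))
r.move_straight([*kn(t0),.087],speed=.12,max_force=15)
command_gripper(0,25)
s=r.read_state(); print(s["time_s"],s["eef_pos"],s["grip_width"],s["contact_force"].round(1))
for t in np.linspace(t0,0,8)[1:]:
    h=r.move_straight([*kn(t),.087],down(YAW+t),speed=.09,max_force=25)
    s=r.read_state(); print(h,round(t,2),s["time_s"],s["contact_force"].round(1),s["grip_width"].round(4))
    if h: break
E
```

```text
6.35 [0.49932412 0.17631479 0.08779155] 0.018692460598501114 [-1.1  0.1  5.3]Traceback (most recent call last):
  File "<stdin>", line 11, in <module>
AttributeError: 'float' object has no attribute 'round'
```

```bash
python3 - <<'E'
from h import *
import cv2,pickle
for t in np.linspace(.998,0,8)[2:]:
    h=r.move_straight([*kn(t),.087],down(YAW+t),speed=.09,max_force=25)
    s=r.read_state(); print(h,round(t,2),s["time_s"],s["contact_force"].round(1),round(s["grip_width"],4))
    if h: break
print(s["eef_pos"],kn(0))
im,d=optics.get_image("top"); cv2.imwrite("pics/top1.png",cv2.resize(im[155:305,180:320,::-1],None,fx=4,fy=4,interpolation=2))
E
```

```text
False 0.71 6.9333 [-1.  -0.8  8.2] 0.0186
False 0.57 7.225 [-1.3 -0.3  8.5] 0.0183
False 0.43 7.5167 [-0.5  0.1  9.2] 0.0189
False 0.29 7.8083 [-1.6 -0.5  9.8] 0.0186
False 0.14 8.1 [-0.3 -0.7 10.2] 0.0185
False 0.0 8.3917 [-1.  -0.9 10.6] 0.0185
[0.56720272 0.22003792 0.08775975] [0.56714147 0.22051814]
```

View pics/top1.png

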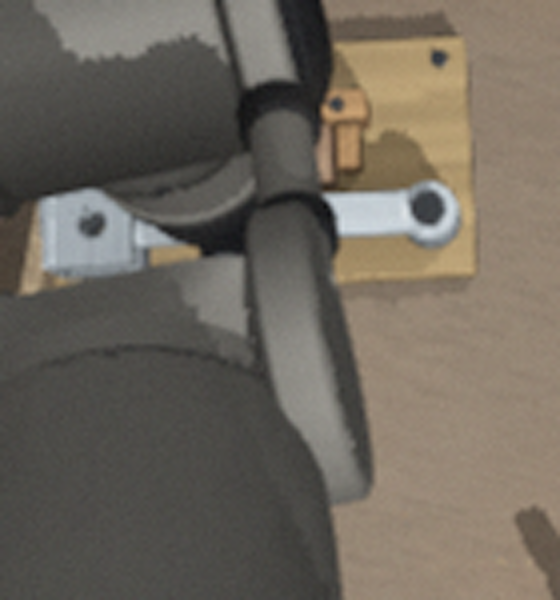

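The bar lies in the fork. I'll release it and check the hole alignment with the wrist camera.

```bash
python3 - <<'E'
from h import *
import cv2,pickle
r.hold(.3)
command_gripper(.04)
p=r.read_state()["eef_pos"]
r.move_straight([p[0],p[1],.17],speed=.15)
r.reach([.56,.32,.2],down(YAW)); r.hold(.2)
s=r.read_state(); im,d=optics.get_image("wrist"); print(s["time_s"],s["eef_pos"])
pickle.dump((s["eef_pos"],s["eef_rot"]),open("p2.pkl","wb"))
cv2.imwrite("pics/w2.png",im[:,:,::-1])
E
```

```text
10.4833 [0.56001932 0.31874871 0.19907574]
```

View pics/w2.png

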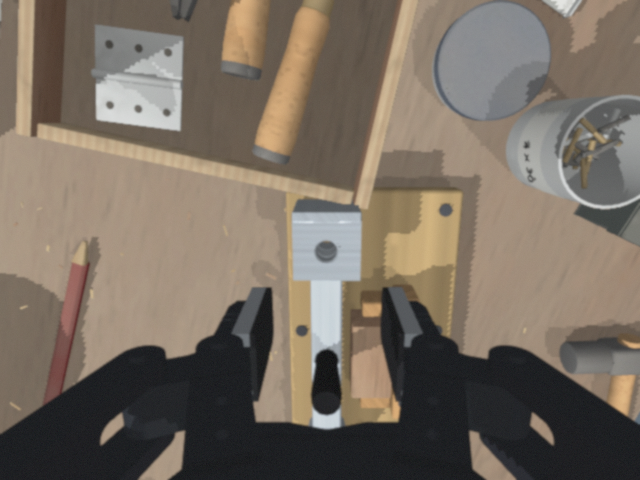

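```bash
python3 - <<'E'
from h import *
import cv2,pickle
p=pickle.load(open("p2.pkl","rb")); print(wpx(p,326,251,.062), wpx(p,326.5,401,.101),kn(0))
a=cv2.imread("pics/w2.png")
cv2.imwrite("pics/c3.png",cv2.resize(a[205:290,280:375],None,fx=7,fy=7,interpolation=2))
E
```

```text
[0.56062013 0.30590591 0.062     ] [0.56722072 0.22342477 0.101     ] [0.56714147 0.22051814]
```

View pics/c3.png

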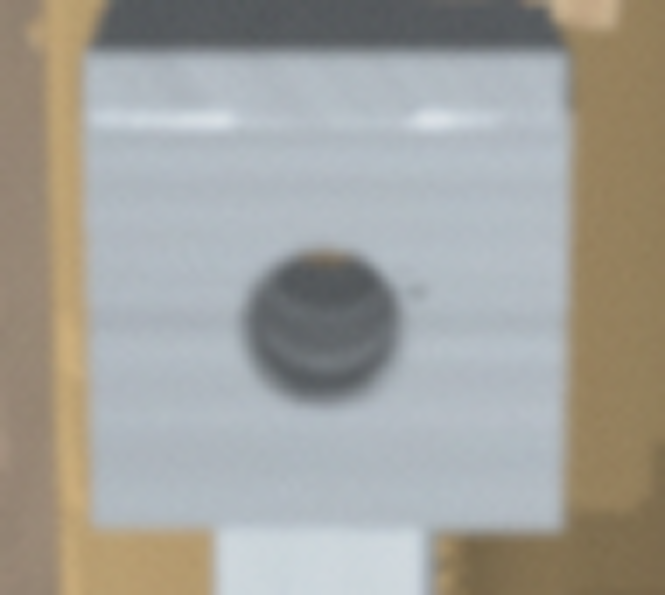

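The holes are in line, with the hole centre at (326,251), which is about (0.5606, 0.3056). Next I'll take the thick pin.

```bash
python3 - <<'E'
from h import *
import cv2,pickle
a=.088; x,y=.4200,-.0050
command_gripper(.042)
r.reach([x,y,.16],down(a))
h=r.move_straight([x,y,.082],speed=.1,max_force=15); r.hold(.2)
s=r.read_state(); print(h,s["eef_pos"],s["time_s"])
command_gripper(0,60)
s=r.read_state(); print(s["grip_width"],s["eef_pos"],s["contact_force"].round(1))
p=s["eef_pos"]
r.move_straight([p[0],p[1],.215],speed=.1,max_force=30)
s=r.read_state(); print(s["grip_width"],s["eef_pos"],s["contact_force"].round(1),s["time_s"])
im,d=optics.get_image("scene"); cv2.imwrite("pics/s3.png",cv2.resize(im[150:390,200:520,::-1],None,fx=2.5,fy=2.5))
im,d=optics.get_image("wrist"); cv2.imwrite("pics/w3.png",im[:,:,::-1])
E
```

```text
False [ 0.42034004 -0.00505348  0.08248559] 13.2167
0.015604525012555104 [ 0.42017443 -0.00505098  0.08239229] [-1.2 -0.5  5.6]
0.015147058552858623 [ 0.41984875 -0.00499682  0.21445938] [ 0.6  0.6 -1.4] 15.05
```

View pics/s3.png

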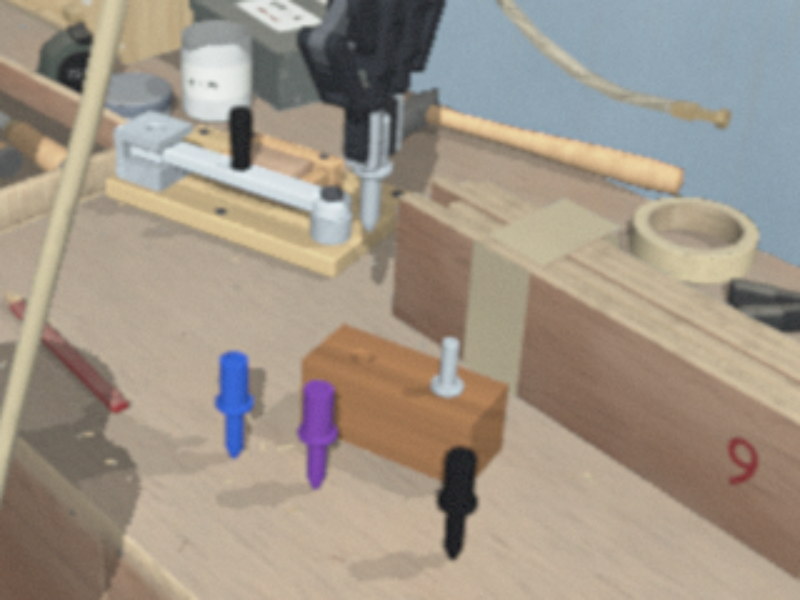

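View pics/w3.png

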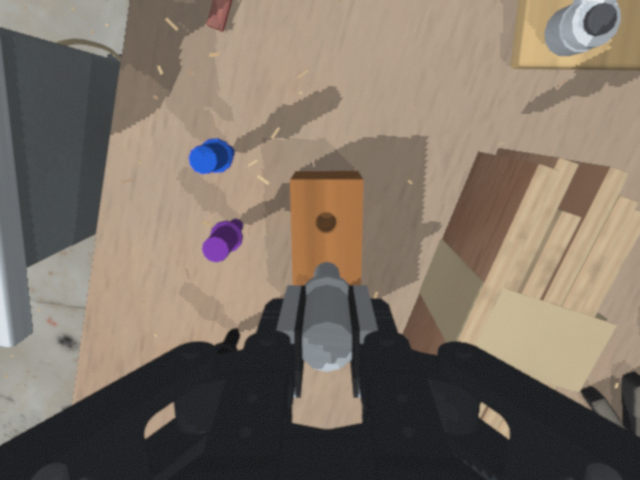

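The wrist view shows the thick pin held upright, the left rack hole empty and the thin pin still in the rack. I'll move over the fork and check the tip.

```bash
python3 - <<'E'
from h import *
import cv2,pickle
x,y=.5606,.3055
r.reach([x,y,.215],down(YAW))
r.move_straight([x,y,.146],speed=.1,max_force=20); r.hold(.3)
s=r.read_state(); print(s["grip_width"],s["eef_pos"],s["contact_force"].round(1),s["time_s"])
im,d=optics.get_image("wrist"); cv2.imwrite("pics/w4.png",cv2.resize(im[170:400,230:430,::-1],None,fx=2.6,fy=2.6,interpolation=2))
# expected pixel of pin tip and hole centre (pin vertical on tool axis)
m=optics.camera_model("wrist"); T=np.linalg.inv(m["tool_from_camera"])
for n,X in (("tip",[0,0,.0724]),("flange",[0,0,.0324]),("hole",[0,0,s["eef_pos"][2]-.062])):
    c=T@[*X,1]; q=m["K"]@c[:3]; print(n,(q[:2]/q[2]).round(1),((q[:2]/q[2]-[230,170])*2.6).round())
E
```

```text
0.015267993429189027 [0.56076283 0.30561166 0.14649664] [-0.4  0.1 -1. ] 17.575
tip [326.  266.7] [250. 251.]
flange [325.9 301.6] [249. 342.]
hole [326.1 258.6] [250. 230.]
```

View pics/w4.png

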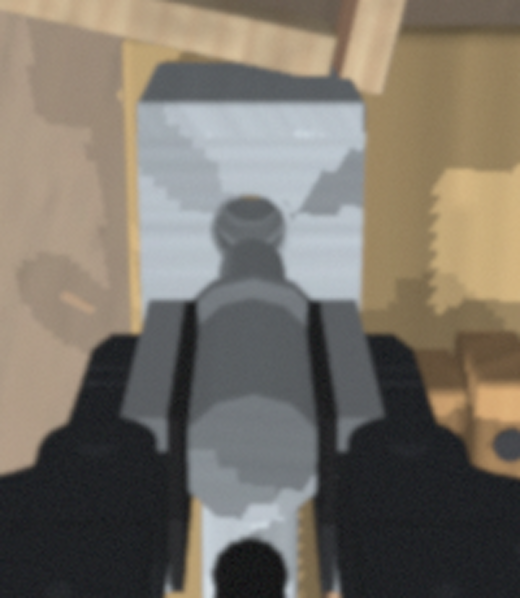

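The hole centre is at (249,231) against (250,230) predicted, and the tip is where it should be. Inserting the pin.

```bash
python3 - <<'E'
from h import *
import cv2
x,y=.5606,.3055
for z in (.125,.110,.0940):
    h=r.move_straight([x,y,z],speed=.05,max_force=12)
    s=r.read_state(); print(h,z,s["eef_pos"],s["contact_force"].round(1),round(s["grip_width"],4),s["time_s"])
    if h: break
im,d=optics.get_image("wrist"); cv2.imwrite("pics/w5.png",im[:,:,::-1])
E
```

```text
False 0.125 [0.56053068 0.30546286 0.12468191] [ 0.7  0.9 -1.4] 0.0152 18.1917
False 0.11 [0.56042179 0.30542951 0.1095823 ] [ 0.3 -0.9 -0.1] 0.0158 18.6417
True 0.094 [0.56069339 0.30553181 0.09444435] [-1.  -0.4  5.8] 0.0155 19.0
```

View pics/w5.png

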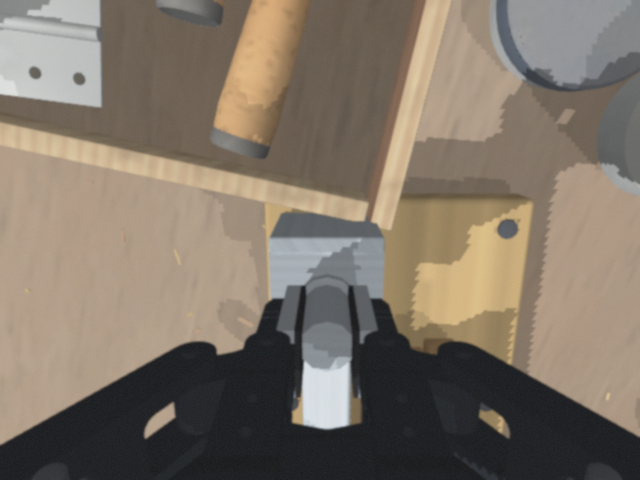

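The collar touched down at TCP z 0.0944, exactly as predicted. Releasing and retreating.

```bash
python3 - <<'E'
from h import *
import cv2
r.hold(.2)
command_gripper(.042); r.hold(.2)
p=r.read_state()["eef_pos"]
r.move_straight([p[0],p[1],.2],speed=.12)
r.move_straight([p[0],p[1]+.02,.24],speed=.15); r.hold(.2)
s=r.read_state(); im,d=optics.get_image("wrist"); print(s["time_s"],s["eef_pos"])
cv2.imwrite("pics/w6.png",im[:,:,::-1])
im,d=optics.get_image("scene"); cv2.imwrite("pics/s6.png",cv2.resize(im[170:390,200:440,::-1],None,fx=2.7,fy=2.7))
m=optics.camera_model("wrist"); T=np.linalg.inv(m["tool_from_camera"])
from scipy.spatial.transform import Rotation as R
Rm=R.from_quat(s["eef_rot"]).as_matrix()
for n,X in (("top",[.5606,.3055,.096]),("collar",[.5606,.3055,.066])):
    c=T@[*(Rm.T@(np.array(X)-s["eef_pos"])),1]; q=m["K"]@c[:3]; print(n,q[:2]/q[2])
E
```

```text
21.5083 [0.55999718 0.32479797 0.23863144]
top [325.50153953 257.66891805]
collar [325.72978861 244.42561771]
```

View pics/w6.png

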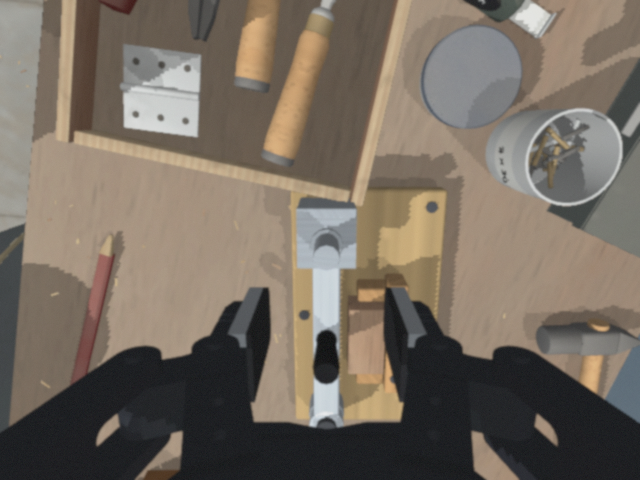

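View pics/s6.png

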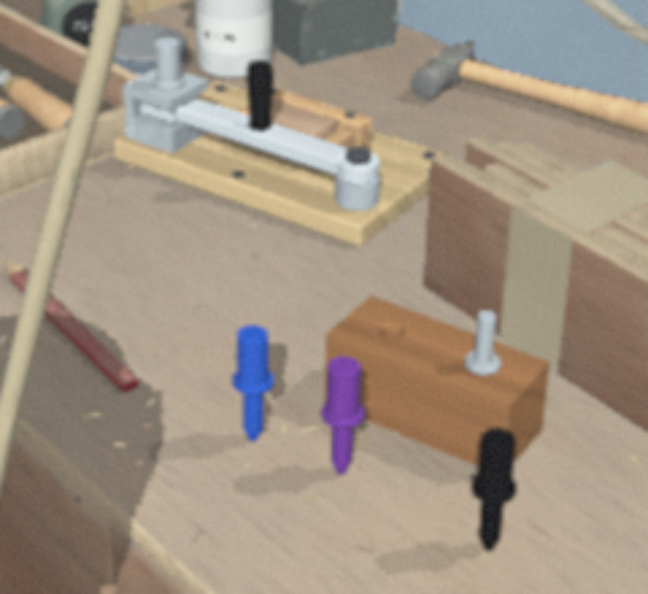

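The pin stands upright with its top at about (327,257), against (325.5,257.7) predicted for a seated pin. The bar is in the fork, the block is between its stops, and the thin pin is in the rack. Handing in.

```bash
python3 -c "
from h import *
r.finish_job(); print(r.read_state()['time_s'])"
```

```text
the job is handed in; nothing more can be done
the job is handed in; nothing more can be done
```

The bar is shut across the block and the thick pin is threaded down through fork, eye and fork. I let go, backed clear and handed the job in about 21.5 s into the 53 s allowed; no verdict is reported.

- **Bar:** I swung it shut by its knob. A wrist picture after I released it showed the eye's hole in line with the fork's.
- **Thick pin:** I took it from the rack's left-hand hole. Its collar met the fork with the tool at 94.4 mm, the height predicted for a seated pin. After release its top was within about 2 px of where an upright, seated pin should appear.
- **Everything else:** in the last pictures the thin pin was still in the rack, the block was between its stops, and the blue, purple and black look-alikes stood where they were.

No check failed. The top camera differed from the wrist camera by about 2–4 mm, so I used the wrist camera's positions. I did not measure the bar's final angle separately. The pin's fit in the holes should keep it to about 0.012 rad.

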